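# Level the tilting bowl jig and pin it

## Robot

A 6-joint arm with a two-finger parallel gripper is mounted at the origin on a cart in front of the work surface, level with it; the furniture and walls round the work are solid. World frame = base frame: x ahead of the robot, y to its left, z up, the work surface at z = 0. Lengths are in m, angles in degrees, forces in N, time in s.
With the tool pointing down it reaches from about 0.25 to 0.775 m from the base axis. Payload 4 kg.
Tool frame: the origin (TCP) lies between the finger pads; the fingertips stand 17 mm ahead of it and the grasp point (between the pads) lies 2 mm behind it; z points along the fingers, x is the direction in which the jaws open and shut, and the axes are right-handed (so a half turn about z gives the same grasp; the last joint's range is limited). The gripper opens to 94 mm and grips with 3 to 60 N. Pads are 16 mm wide; open, the fingers measure 119 mm over their backs; the gripper's body (75 mm by 177 mm) begins 78 mm behind the grasp point.
Start: joints at [58.722, 4.996, 78.535, -0, 96.463, -5.907], TCP at [0.236, 0.497, 0.223] pointing down, gripper open.
Joint ranges: [-177.83, 177.83], [-43.37, 116.18], [15.69, 146.23], [-61.86, 241.86], [9.47, 152.12], [-147.06, 147.06]. Speed limits (degrees/s): [159.86, 159.86, 180, 180, 180, 180].

## Interface

Orientations are given as [roll, pitch, yaw] about the fixed x, y, z axes, in that order (R = Rz(yaw) Ry(pitch) Rx(roll)).
In Python, from station import arm, eyes gives the robot as it stands.
- The arm moves only by the tool servo_tool, never from a script. Its argument "deltas" is a list that holds one entry, the list of rows, each a list of 5 numbers: the gripper command: -1 is fully open, 1 is shut, values between are in proportion, then the shift along the tool's x, y, z in m, then the turn about the tool's z in degrees. In form: [[[claw, tx, ty, tz, yaw], ...]]. A call has exactly 5 rows; each row is the pose to reach, as a shift and turn from the pose commanded when the call began, along the tool's axes at that moment; what a row does not reach only later rows make up. A row lasts 1/8 s, in which the tool goes at most 62.5 mm and 10.7 degrees, less where a joint would pass 70% of its speed; a pose out of reach is approached as far as the arm can. A call with a gripper value outside its range is refused whole. The fingers move at their own pace and stop on an object; "squeeze" is the grip in N (left out, the last holds). Time passes only in rows, so rows that repeat a pose let the fingers close, or fill a call up. It gives the time, the measured TCP pose, the force and the opening at its end, in the units of the state.
- arm.state(): the state, without advancing time (a new reading comes with each control period).
- eyes.camera(name): name is "scene" or "top" or "wrist"; returns a dict with "color" (384x512x3 uint8, blue, green, red), "mtx" (3x3 intrinsics, pixels), "eye" and "attitude" of the camera in the world. Camera axes: x right, y down, z forward; pixel columns grow to the right and rows downward; lengths in m; the calibration is good to about 2 mm. A picture is of the moment at which its call begins. There is no depth.
- arm.job_done(): hands the job in, once; it reports no verdict.
Trained networks look in a picture, given as the dict that the camera call returned (one of the last four; its "shot" number tells which), for a name from the list of things; names that differ only in an ending like _2 or _b are one class to them, and where a whole thing is asked for, a point or a joint stands for the part that bears it (a point fixed in the world has none). Each returns a list of dicts, best first, with "score" (0 to 1); they miss things now and then, are a little off and sometimes report something else, mostly with a low value. They report only what shows in the picture. A call takes as long as a camera call. They do not tell look-alikes from the thing itself.
- eyes.search_frame(name, picture): "centre" ([row, column] in pixels, amid what is visible of it).
- eyes.masks_of(name, picture): "region" (384x512 bool, what is visible of it) and "centre" ([row, column] in pixels, amid what is visible of it).
The state is a dict: "clock": time; "qpos": joint angles; "joint_vel": joint speeds; "effort": joint torques, N m; "ee_pos": TCP position; "orientation": TCP orientation; "contact_force": force on the tool from outside, world axes, zero at the start; "torque": the same for the moment, N m; "finger_gap": finger opening in m.
Only numpy, scipy, OpenCV 4.12 (cv2) and the standard library are available. Lean on these libraries where they do the work, as an engineer would, in place of code of your own. Each camera call takes 0.05 s, during which the arm holds its last target.

## Task

Swing the tilting jig by its black lever until the table carrying the red bowl is level, with the lever standing straight up, and lock it there: take the pin with the red knob from the wooden stand (not the short blue one) and put it down through the hole in the jig's guide block, fully home into the notch of the index disc, and let go.

Things in the scene. Friction and masses are not known exactly. Their poses are not given: they have to be found in the camera images.
- tilt (a joint): Angle (rad) of the jig's swinging table: 0 = level, lever straight up, middle notch of the index disc under the guide hole; positive = lever and bowl lean to the jig's -x (the robot's side); stops at +-0.9. Stiff with friction: about 2 N at the lever's cross bar moves it; it stays where left. The disc has two more notches, at +-45 degrees.
- lever_grip (a point): Centre of the black cross bar (round, 18 mm thick, 60 mm long, along the trunnion axis) on top of the jig's lever, on the jig's left seen from the robot; 12 mm stem below it, free on both sides and above. It moves on a circle of 120 mm radius about the trunnion axis. y runs along the bar; z points up the lever, away from the axis; x and z turn with the table.
- guide_hole (a point): Mouth centre of the upright hole (16 mm wide, 3 mm chamfer) in the top of the aluminium guide block (50x36x24 mm), right side of the jig. Fixed to the jig: z up, y along the trunnion axis to the lever, x away from the robot. The axis is 86 mm below. The disc (60 mm radius, notches 19 mm wide) turns 2 mm under the block; the pin's tip enters a notch within about 7 degrees.
- red_pin_grip (a point): Centre of the red knob (26 mm across, 34 mm high, round) of the 90 g pin; z up the pin. Shoulder 27 mm below, then a 12 mm shaft to the tapered tip 75 mm below. Starts upright in a loose hole of the fixed wooden stand (50x135x54 mm), shoulder on its top; the short blue-knobbed pin is in the other hole, 80 mm along the stand. Fully home, this point is 27 mm above the guide hole's mouth.
There are look-alikes about, which are no part of the job. What is shaped like the part that bears red_pin_grip but turquoise or yellow is not meant.

How it is judged (in metres and radians):
At the end, for the whole second after the job is handed in: The jig's table is level within 10 degrees, and the red-knobbed pin stands upright (within 11 degrees) in the guide hole (knob centre within 12 mm of the hole's axis), pushed down into the notch to within 9 mm of resting on its shoulder (value of joint tilt between -0.175 and 0.175 rad and horizontal distance between red_pin_grip and guide_hole below 0.012 m and z of red_pin_grip in the frame of guide_hole below 0.036 m and angle between red_pin_grip's own z axis and vertical below 0.2 rad); the robot touches nothing.
It also fails if it takes over 54 s, if anything falls off the work surface, if the arm or the gripper's body presses on something with over 40 N, if the wrist force passes 120 N, or if a joint passes its speed limit or range.

## Working session

There is one attempt and no reset: what is moved stays moved. The work goes in short steps, Python scripts to look and compute and a tool call to move; the robot and the scene stay as the last step left them, time stands still between calls to the robot, and variables do not carry over. Pictures are saved under pics/ and viewed, and the job is handed in when it is done.

Besides the shell and the picture viewer there is one more tool, called after "Emit:" by a JSON object that holds its "name" and its "arguments". servo_tool: Moves the arm, as the interface text tells. Its arguments: {"type":"object","properties":{"deltas":{"type":"array"},"squeeze":{"type":"number"}},"required":["deltas"]}

```bash
mkdir -p pics; ls; cat > h.py <<'E'
import numpy as np, cv2
from station import arm, eyes
def ray(p,rc):
    v=np.linalg.inv(p["mtx"])@np.array([rc[1],rc[0],1.0]); A=np.array(p["attitude"])
    if A.shape!=(3,3):
        from scipy.spatial.transform import Rotation as R
        A=R.from_euler('xyz',A,degrees=True).as_matrix()
    v=A@v; return np.array(p["eye"]),v/np.linalg.norm(v)
def atz(p,rc,z):
    o,v=ray(p,rc); return o+v*(z-o[2])/v[2]
def tri(obs):
    A=np.zeros((3,3));b=np.zeros(3)
    for p,rc in obs:
        o,v=ray(p,rc);M=np.eye(3)-np.outer(v,v);A+=M;b+=M@o
    x=np.linalg.solve(A,b)
    return x,[np.linalg.norm((np.eye(3)-np.outer(ray(p,rc)[1],ray(p,rc)[1]))@(x-ray(p,rc)[0])) for p,rc in obs]
def proj(p,X):
    A=np.array(p["attitude"])
    if A.shape!=(3,3):
        from scipy.spatial.transform import Rotation as R
        A=R.from_euler('xyz',A,degrees=True).as_matrix()
    c=A.T@(np.array(X)-np.array(p["eye"])); u=np.array(p["mtx"])@c; return u[1]/u[2],u[0]/u[2]
E
python3 - <<'E'
from h import *
print(arm.state())
for n in ["scene","top","wrist"]:
    p=eyes.camera(n); cv2.imwrite(f"pics/{n}0.png",p["color"])
    print(n,p["eye"],p["attitude"],p["mtx"])
    for k in ["lever_grip","guide_hole","red_pin_grip","tilt"]:
        try: print(k,[(np.round(d["centre"]).tolist(),round(d["score"],2)) for d in eyes.search_frame(k,p)])
        except Exception as e: print(k,e)
E
```

```text
pics
{'clock': 0.0, 'qpos': array([ 5.87202874e+01,  5.03985894e+00,  7.86234071e+01, -3.81035392e-04,
        9.64610040e+01, -5.90605389e+00]), 'joint_vel': array([-0.02141352, -0.04413949,  0.02371853, -0.06988861,  0.01316736,
       -0.08350812]), 'effort': array([-2.72306686e-03, -3.40197015e+01, -3.02417600e+01,  7.12662097e-02,
        3.33180896e-02, -1.31437546e-04]), 'ee_pos': array([0.23542315, 0.49651824, 0.22130881]), 'orientation': array([-1.79987590e+02,  1.23649406e-01,  6.46263122e+01]), 'contact_force': array([ 0.43017799, -0.36723751,  0.45548489]), 'torque': array([-0.00929119,  0.01450019,  0.04864702]), 'finger_gap': 0.09397172809943252}
scene [ 0.15010448 -0.77484414  0.64936481] [-125.59598345    0.91735744  -31.41350067] [[429.94677731   0.         245.49858046]
 [  0.         429.94677731 183.76040445]
 [  0.           0.           1.        ]]
lever_grip [([190.0, 269.0], 0.74)]
guide_hole [([199.0, 271.0], 0.74)]
red_pin_grip [([297.0, 235.0], 0.87), ([256.0, 298.0], 0.8), ([256.0, 258.0], 0.78), ([268.0, 218.0], 0.76)]
tilt [([188.0, 268.0], 0.57)]
top [ 0.37446137 -0.18681266  0.98848683] [-168.94459339    1.41172575  -90.32624512] [[413.78552765   0.         252.51567117]
 [  0.         413.78552765 193.81797653]
 [  0.           0.           1.        ]]
lever_grip [([184.0, 238.0], 0.93)]
guide_hole [([189.0, 244.0], 0.94)]
red_pin_grip [([270.0, 304.0], 0.57), ([269.0, 335.0], 0.54), ([237.0, 315.0], 0.51), ([202.0, 323.0], 0.46)]
tilt []
wrist [0.16190207 0.53208748 0.38445484] [1.63789195e+02 2.66714858e-02 6.46101184e+01] [[329.11577317   0.         257.63063134]
 [  0.         329.11577317 188.62707516]
 [  0.           0.           1.        ]]
lever_grip []
guide_hole []
red_pin_grip []
tilt []
```

View pics/scene0.png

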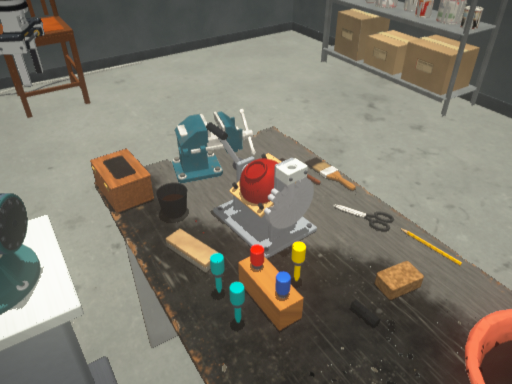

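View pics/top0.png

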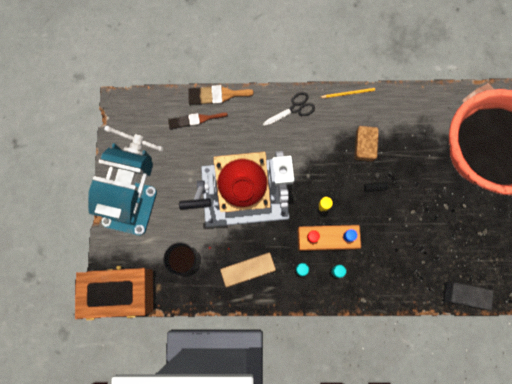

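```bash
python3 - <<'E'
import cv2
a=cv2.imread('pics/scene0.png')[100:330,150:390]; cv2.imwrite('pics/sc_crop0.png',cv2.resize(a,None,fx=2.6,fy=2.6,interpolation=2))
a=cv2.imread('pics/top0.png')[110:310,170:400]; cv2.imwrite('pics/tp_crop0.png',cv2.resize(a,None,fx=3,fy=3,interpolation=2))
E
```

```text
(no output)
```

View pics/sc_crop0.png

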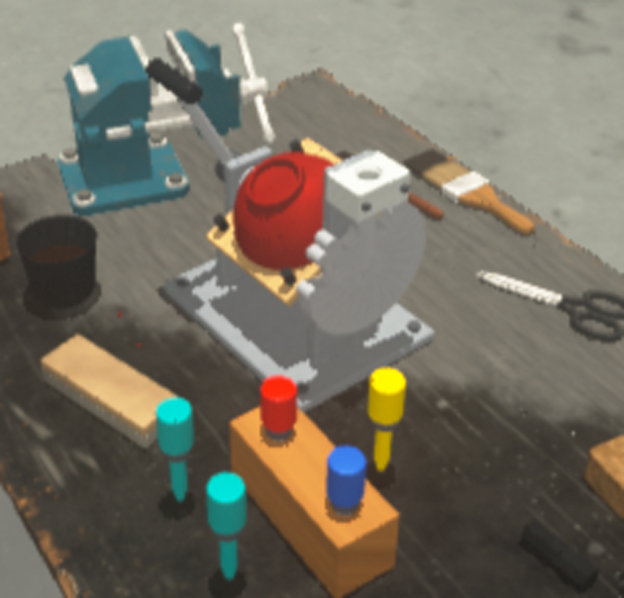

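View pics/tp_crop0.png

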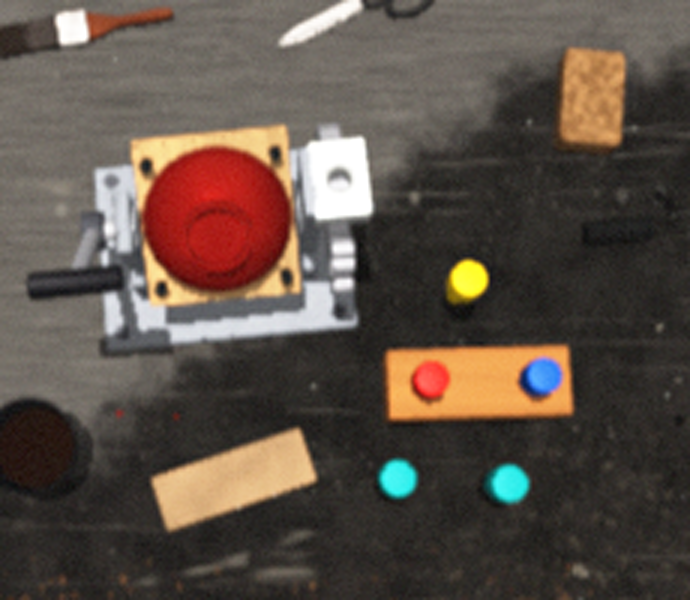

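The red knob of the pin in the wooden stand is at scene (row 256, col 257) and top (237, 314). The other pin-shaped detections are yellow (top 203, 326), turquoise (270, 303 and 270, 339) and the short blue pin in the stand (236, 351). Only the red one fits, and the crops confirm it. The lever's black bar is at scene (131, 216) and top (204, 195), leaning towards the robot. The guide hole is at scene (166, 292) and top (170, 283).

```bash
python3 - <<'E'
from h import *
s=eyes.camera("scene");t=eyes.camera("top")
sc=lambda x,y:(100+y/2.6-.3,150+x/2.6-.3)
tc=lambda x,y:(110+y/3-.3,170+x/3-.3)
for n,a,b in [("hole",(370,173),(340,180)),("bar",(174,81),(75,282)),("barL",(150,66),(30,285)),("barR",(198,97),(120,277)),
  ("redtop",(279,384),(431,378)),("bluetop",(346,455),(543,376)),
 ("yel",(387,376),(470,278)),("tq1",(174,406),(398,477)),("tq2",(226,480),(508,482)),
 ("blkA",(410,184),(371,213)),("blkB",(330,189),(315,219)),("blkC",(328,176),(313,219))]:
    x,e=tri([(s,sc(*a)),(t,tc(*b))]);print(n,np.round(x,4),np.round(e,4))
# block top corners in top at z of hole
for c in [(305,143),(363,137),(371,213),(315,219)]: print(np.round(atz(t,tc(*c),0.2),4))
for c in [(386,351),(570,345),(572,413),(390,419)]: print('stand',np.round(atz(t,tc(*c),0.054),4))
m=eyes.masks_of("red_pin_grip",t)
E
```

```text
hole [ 0.5782 -0.2291  0.1959] [0.001 0.001]
bar [ 0.5079 -0.0587  0.2158] [0.0004 0.0004]
barL [ 0.5038 -0.0298  0.2181] [0.0019 0.0019]
barR [ 0.5125 -0.0874  0.213 ] [0.0016 0.0016]
redtop [ 0.4562 -0.2958  0.0998] [0.0006 0.0006]
bluetop [ 0.4569 -0.3752  0.1007] [0.0007 0.0007]
yel [ 0.5282 -0.3267  0.0958] [0.0002 0.0002]
tq1 [ 0.3865 -0.2707  0.0945] [0.0002 0.0002]
tq2 [ 0.3828 -0.3478  0.0955] [0.0003 0.0003]
blkA [ 0.5701 -0.2579  0.2011] [0.0187 0.0187]
blkB [ 0.555  -0.2125  0.1808] [0.0005 0.0005]
blkC [ 0.5531 -0.2111  0.1922] [0.0011 0.0011]
[ 0.6016 -0.2059  0.2   ]
[ 0.6052 -0.2441  0.2   ]
[ 0.5539 -0.2481  0.2   ]
[ 0.5503 -0.2117  0.2   ]
stand [ 0.4804 -0.2681  0.054 ]
stand [ 0.4838 -0.4061  0.054 ]
stand [ 0.433  -0.4048  0.054 ]
stand [ 0.4295 -0.2697  0.054 ]
```

```bash
cat >> h.py <<'E'
def go(x,y,z,yaw=None):
    st=arm.state();P=np.array(st["ee_pos"]);r=np.array(st["orientation"]);w=np.radians(r[2])
    d=np.array([x,y,z])-P;c,s=np.cos(w),np.sin(w)
    print("t",round(st["clock"],2),"P",np.round(P,4),"rpy",np.round(r,2),"F",np.round(st["contact_force"],1),"gap",round(st["finger_gap"],4))
    a=0 if yaw is None else (r[2]-yaw+180)%360-180
    print("delta m:",np.round([c*d[0]+s*d[1],s*d[0]-c*d[1],-d[2]],4),"turn",round(a,2))
E
python3 -c "
from h import *
go(.506,-.041,.33,6)"
```

```text
t 0.9 P [0.2357 0.497  0.2225] rpy [ 1.800e+02 -1.000e-02  6.463e+01] F [ 0.  -0.2 -0.2] gap 0.0941
delta m: [-0.3703  0.4748 -0.1075] turn 58.63
```

Emit:
{"name": "servo_tool", "arguments": {"deltas": [[[-1,0,0,-0.06,0],[-1,-0.03,0.04,-0.107,10],[-1,-0.07,0.085,-0.107,20],[-1,-0.105,0.135,-0.107,30],[-1,-0.14,0.18,-0.107,40]]]}}

```text
clock: 1.52
ee_pos: [0.339, 0.2916, 0.3299]
orientation: [-180.0, -0.1, 24.3]
contact_force: [0.9, -0.2, 0.4]
finger_gap: 0.094
```

```bash
python3 -c "
from h import *
go(.506,-.041,.33,6)"
```

```text
t 1.52 P [0.339  0.2916 0.3299] rpy [-1.800e+02 -8.000e-02  2.432e+01] F [ 0.9 -0.2  0.4] gap 0.094
delta m: [ 1.530e-02  3.719e-01 -1.000e-04] turn 18.32
```

Emit:
{"name": "servo_tool", "arguments": {"deltas": [[[-1,0.003,0.06,0,4],[-1,0.006,0.122,0,10],[-1,0.009,0.184,0,18.3],[-1,0.012,0.246,0,18.3],[-1,0.014,0.308,0,18.3]]]}}

```text
clock: 2.15
ee_pos: [0.48, 0.0173, 0.3297]
orientation: [-180.0, -0.1, 6.3]
contact_force: [0.6, 0.1, -0.6]
finger_gap: 0.0939
```

```bash
python3 - <<'E'
from h import *
w=eyes.camera("wrist"); cv2.imwrite("pics/wr1.png",w["color"])
print(w["eye"],w["attitude"])
print(proj(w,[.508,-.0587,.2158]),proj(w,[.5782,-.2291,.1965]))
go(.506,-.041,.33,6)
E
```

```text
[0.47078571 0.0984482  0.49174666] [ 1.63774953e+02 -4.45170491e-02  6.30226195e+00]
(np.float64(270.21974592673513), np.float64(278.3751757437184)) (np.float64(398.9297407837356), np.float64(319.1148008395079))
t 2.2 P [0.4825 0.0105 0.3282] rpy [1.7967e+02 1.0000e-02 5.8200e+00] F [ 2.5 -1.6 -0.5] gap 0.0938
delta m: [ 0.0182  0.0536 -0.0018] turn -0.18
```

View pics/wr1.png

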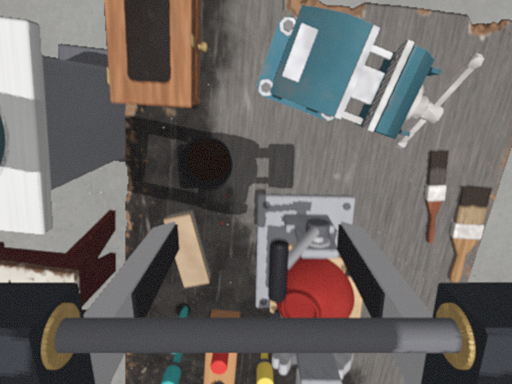

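The wrist picture shows the black lever bar centred at about (row 270, col 279), where my triangulated point projects, and running parallel to the jaws' plane. I'll grasp its outer half.

Emit:
{"name": "servo_tool", "arguments": {"deltas": [[[-1,0.018,0.053,0.0,0],[-1,0.018,0.053,0.04,0],[-1,0.018,0.053,0.08,0],[-1,0.018,0.053,0.107,0],[-1,0.018,0.053,0.107,0]]]}}

```text
clock: 2.82
ee_pos: [0.5017, -0.0311, 0.2199]
orientation: [-179.9, 0.3, 6.3]
contact_force: [-0.4, 0.1, 0.8]
finger_gap: 0.0937
```

```bash
python3 - <<'E'
from h import *
w=eyes.camera("wrist"); cv2.imwrite("pics/wr2.png",w["color"])
s=eyes.camera("scene"); cv2.imwrite("pics/sc2.png",cv2.resize(s["color"][60:260,120:360],None,fx=2.6,fy=2.6))
go(.506,-.041,.219,6)
E
```

```text
t 2.92 P [ 0.5035 -0.0314  0.2235] rpy [ 1.7998e+02 -7.0000e-02  6.3400e+00] F [-0.7  0.8  1. ] gap 0.0938
delta m: [0.0015 0.0098 0.0045] turn 0.34
```

View pics/sc2.png

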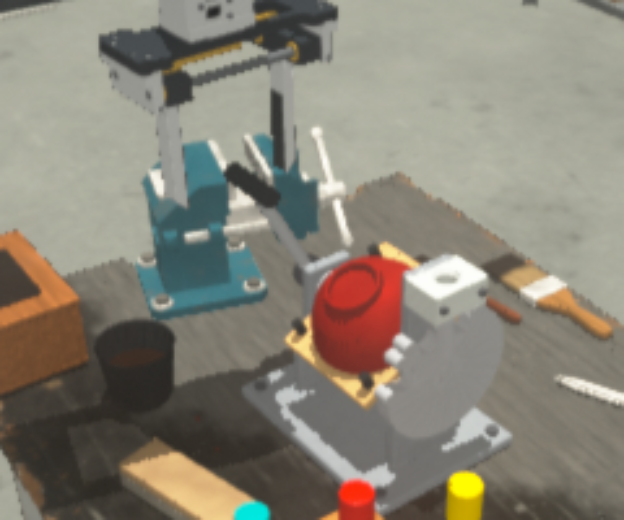

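View pics/wr2.png

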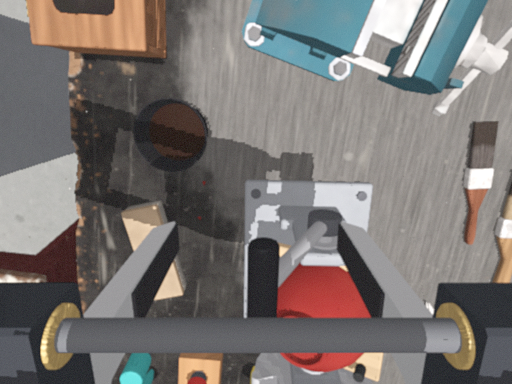

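The open fingers straddle the bar, which sits at col 263 with the jaw middle at about col 257. Both fingers are clear, so I close gently.

Emit:
{"name": "servo_tool", "arguments": {"deltas": [[[-1,0.002,0.009,0.003,0],[0.3,0.002,0.009,0.003,0],[0.8,0.002,0.009,0.003,0],[1,0.002,0.009,0.003,0],[1,0.002,0.009,0.003,0]]], "squeeze": 8}}

```text
clock: 3.55
ee_pos: [0.5061, -0.0401, 0.2196]
orientation: [-180.0, -0.0, 6.3]
contact_force: [0.7, -0.0, -0.3]
finger_gap: 0.0572
```

Emit:
{"name": "servo_tool", "arguments": {"deltas": [[[1,0,0,0,0],[1,0,0,0,0],[1,0,0,0,0],[1,0,0,0,0],[1,0,0,0,0]]]}}

```text
clock: 4.18
ee_pos: [0.5058, -0.0402, 0.2195]
orientation: [-180.0, 0.0, 6.3]
contact_force: [-1.3, 0.5, 0.3]
finger_gap: 0.0176
```

```bash
python3 - <<'E'
from h import *
go(.5578,-.036,.233,6)
E
```

```text
t 4.17 P [ 0.5058 -0.0402  0.2195] rpy [-1.7999e+02  4.0000e-02  6.3200e+00] F [-1.3  0.5  0.3] gap 0.0176
delta m: [ 0.0521  0.0015 -0.0135] turn 0.32
```

Emit:
{"name": "servo_tool", "arguments": {"deltas": [[[1,0.012,0,-0.0045,0],[1,0.024,0,-0.008,0],[1,0.034,0,-0.0105,0],[1,0.044,0,-0.012,0],[1,0.052,0,-0.0125,0]]]}}

```text
clock: 4.8
ee_pos: [0.5586, -0.0347, 0.2319]
orientation: [180.0, -0.0, 6.3]
contact_force: [-3.3, -2.4, 1.7]
finger_gap: 0.0177
```

Emit:
{"name": "servo_tool", "arguments": {"deltas": [[[1,0,0,0,0],[1,0,0,0,0],[1,0,0,0,0],[1,0,0,0,0],[1,0,0,0,0]]]}}

```text
clock: 5.42
ee_pos: [0.558, -0.0347, 0.2318]
orientation: [180.0, -0.0, 6.3]
contact_force: [2.5, -2.9, 0.2]
finger_gap: 0.0178
```

```bash
python3 - <<'E'
from h import *
s=eyes.camera("scene"); cv2.imwrite("pics/sc3.png",cv2.resize(s["color"][60:260,140:380],None,fx=3.2,fy=3))
t=eyes.camera("top"); cv2.imwrite("pics/tp3.png",cv2.resize(t["color"][110:310,170:400],None,fx=3,fy=3))
go(.5578,-.036,.233,6)
E
```

```text
t 5.53 P [ 0.5579 -0.0347  0.2319] rpy [ 1.7998e+02 -2.0000e-02  6.3200e+00] F [ 3.6 -2.7 -1.1] gap 0.0176
delta m: [-0.0003  0.0013 -0.0011] turn 0.32
```

View pics/sc3.png

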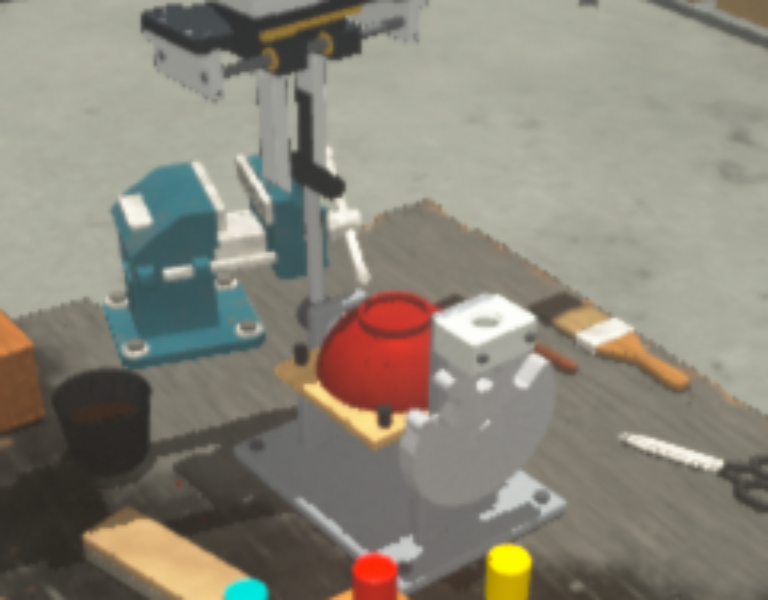

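View pics/tp3.png

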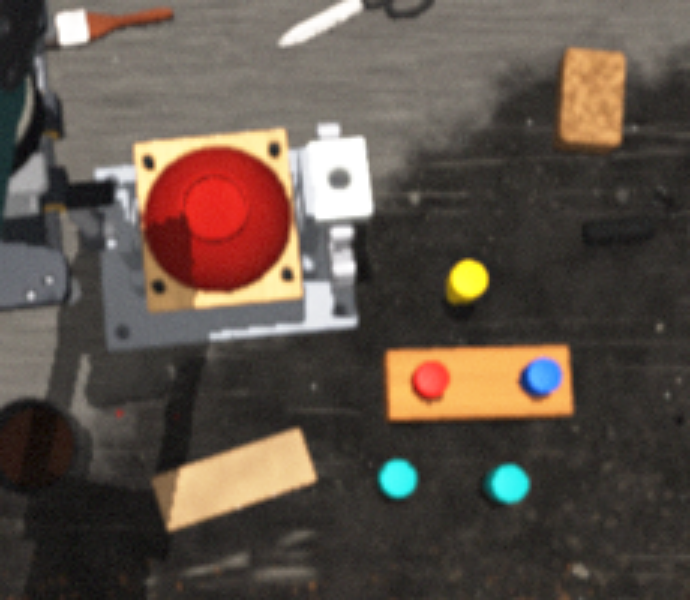

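The lever stands about upright, the plate looks level and the guide hole now shows dark. I release and lift clear to check.

Emit:
{"name": "servo_tool", "arguments": {"deltas": [[[0.4,0,0,0,0],[0,0,0,0,0],[0,0,0,0,0],[0,0,0,-0.04,0],[0,0,0,-0.09,0]]]}}

```text
clock: 6.15
ee_pos: [0.5569, -0.0341, 0.3213]
orientation: [-179.9, 0.2, 6.4]
contact_force: [0.8, 0.5, 0.4]
finger_gap: 0.047
```

```bash
python3 - <<'E'
from h import *
go(.4562,-.2958,.32,75)
E
```

```text
t 6.15 P [ 0.5569 -0.0341  0.3213] rpy [-179.9     0.24    6.35] F [0.8 0.5 0.4] gap 0.047
delta m: [-0.129   0.249   0.0013] turn -68.65
```

Emit:
{"name": "servo_tool", "arguments": {"deltas": [[[-0.2,-0.025,0.05,0,-10],[-0.2,-0.05,0.1,0,-20],[-0.2,-0.075,0.15,0,-30],[-0.2,-0.1,0.2,0,-40],[-0.2,-0.129,0.249,0,-50]]]}}

```text
clock: 6.78
ee_pos: [0.4576, -0.2948, 0.3219]
orientation: [-180.0, -0.0, 56.2]
contact_force: [0.4, 0.1, -0.1]
finger_gap: 0.0562
```

Emit:
{"name": "servo_tool", "arguments": {"deltas": [[[-0.2,0,0,0,-9],[-0.2,0,0,0.03,-18.5],[-0.2,0,0,0.06,-18.5],[-0.2,0,0,0.09,-18.5],[-0.2,0,0,0.1,-18.5]]]}}

```text
clock: 7.4
ee_pos: [0.4575, -0.2927, 0.2196]
orientation: [-179.8, -0.1, 74.3]
contact_force: [1.0, 0.2, -0.3]
finger_gap: 0.0567
```

```bash
python3 - <<'E'
from h import *
w=eyes.camera("wrist"); cv2.imwrite("pics/wr4.png",w["color"])
s=eyes.camera("scene"); cv2.imwrite("pics/sc4.png",cv2.resize(s["color"][100:330,140:390],None,fx=2.6,fy=2.6))
t=eyes.camera("top"); cv2.imwrite("pics/tp4.png",cv2.resize(t["color"][110:310,170:400],None,fx=3,fy=3))
print(proj(w,[.4562,-.2958,.098]))
go(.4562,-.2958,.083,75)
E
```

```text
(np.float64(187.88556672757198), np.float64(253.5746013408515))
t 7.55 P [ 0.4585 -0.2935  0.2224] rpy [ 1.7999e+02 -1.0000e-02  7.4330e+01] F [-0.1 -0.1  0.5] gap 0.0565
delta m: [-0.0028 -0.0016  0.1394] turn -0.67
```

View pics/wr4.png

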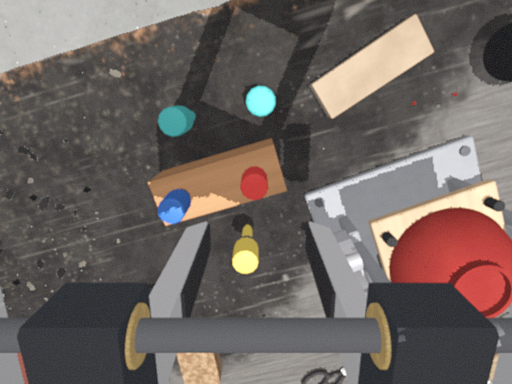

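View pics/sc4.png

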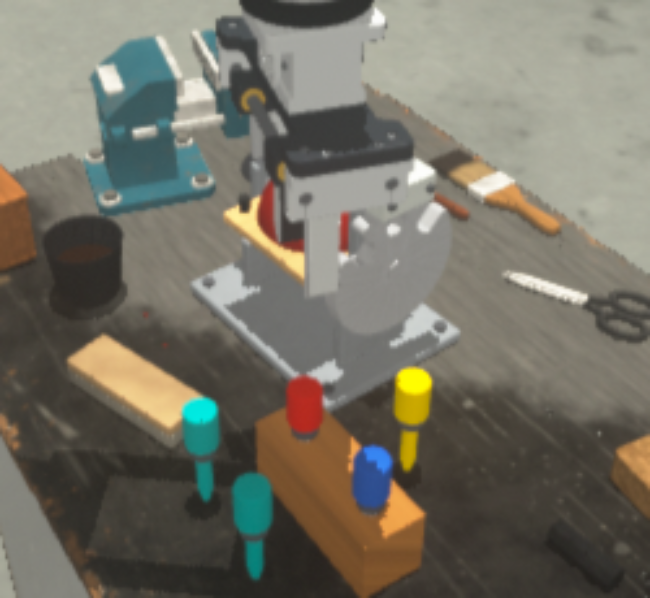

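View pics/tp4.png

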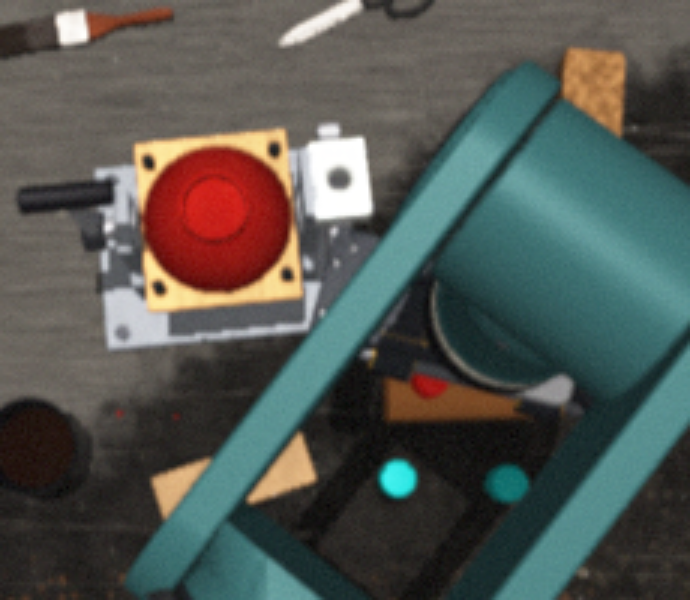

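The red knob shows at (183, 254) in the wrist view, against a prediction of (188, 254) for its top face. It is midway between the jaws, and the blue, yellow and turquoise knobs are off the finger paths. Going down.

Emit:
{"name": "servo_tool", "arguments": {"deltas": [[[-0.2,-0.002,-0.001,0.05,-0.5],[-0.2,-0.002,-0.001,0.09,-0.5],[-0.2,-0.002,-0.001,0.12,-0.5],[-0.2,-0.002,-0.001,0.138,-0.5],[-0.2,-0.002,-0.001,0.138,-0.5]]]}}

```text
clock: 8.18
ee_pos: [0.4568, -0.2952, 0.0838]
orientation: [-180.0, -0.0, 74.8]
contact_force: [0.3, 0.3, -0.2]
finger_gap: 0.0565
```

Emit:
{"name": "servo_tool", "arguments": {"deltas": [[[0.2,0,0,0,0],[0.6,0,0,0,0],[1,0,0,0,0],[1,0,0,0,0],[1,0,0,0,0]]], "squeeze": 25}}

```text
clock: 8.8
ee_pos: [0.4572, -0.2955, 0.0847]
orientation: [179.9, 0.0, 74.8]
contact_force: [0.2, -0.6, 2.8]
finger_gap: 0.0255
```

```bash
python3 - <<'E'
from h import *
w=eyes.camera("wrist"); cv2.imwrite("pics/wr5.png",w["color"])
s=eyes.camera("scene"); cv2.imwrite("pics/sc5.png",cv2.resize(s["color"][170:330,180:370],None,fx=3,fy=3))
go(.4562,-.2958,.31,75)
E
```

```text
t 8.9 P [ 0.4573 -0.2956  0.0847] rpy [1.7992e+02 3.0000e-02 7.4820e+01] F [-0.2 -0.2  3. ] gap 0.0256
delta m: [-0.0005 -0.001  -0.2253] turn -0.18
```

View pics/sc5.png

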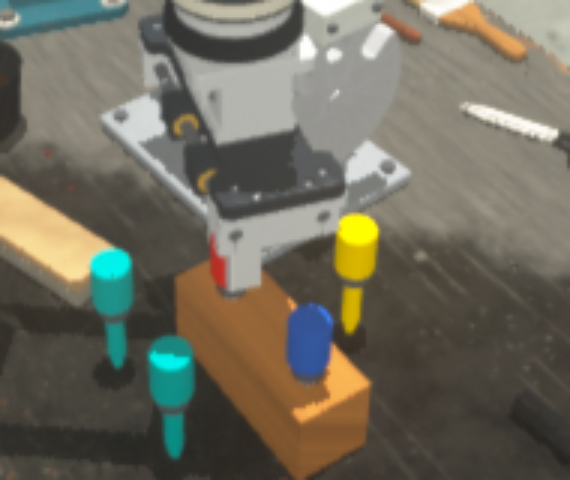

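The jaws hold the red knob (gap 25.6 mm) and the neighbours are undisturbed. I lift straight up.

Emit:
{"name": "servo_tool", "arguments": {"deltas": [[[1,0,0,-0.03,0],[1,0,0,-0.08,0],[1,0,0,-0.14,0],[1,0,0,-0.2,0],[1,0,0,-0.23,0]]], "squeeze": 30}}

```text
clock: 9.52
ee_pos: [0.4573, -0.2956, 0.3176]
orientation: [179.8, 0.1, 74.8]
contact_force: [0.3, 0.6, -1.5]
finger_gap: 0.0252
```

Emit:
{"name": "servo_tool", "arguments": {"deltas": [[[1,0,0,-0.01,0],[1,0,0,-0.01,0],[1,0,0,-0.01,0],[1,0,0,-0.01,0],[1,0,0,-0.01,0]]]}}

```text
clock: 10.15
ee_pos: [0.4567, -0.2951, 0.3229]
orientation: [-179.9, -0.0, 74.8]
contact_force: [-0.5, 0.1, -1.6]
finger_gap: 0.0256
```

```bash
python3 - <<'E'
from h import *
w=eyes.camera("wrist"); cv2.imwrite("pics/wr6.png",w["color"])
s=eyes.camera("scene"); cv2.imwrite("pics/sc6.png",s["color"][30:330,140:390])
cv2.imwrite("pics/sc6.png",cv2.resize(s["color"][30:260,140:390],None,fx=2.6,fy=2.6))
t=eyes.camera("top"); cv2.imwrite("pics/tp6.png",cv2.resize(t["color"][110:310,170:400],None,fx=3,fy=3))
go(.578,-.2285,.32,75)
E
```

```text
t 10.3 P [ 0.4568 -0.2952  0.3237] rpy [-1.7998e+02 -1.0000e-02  7.4820e+01] F [ 0.   1.  -0.9] gap 0.025
delta m: [0.0961 0.0995 0.0037] turn -0.18
```

View pics/sc6.png

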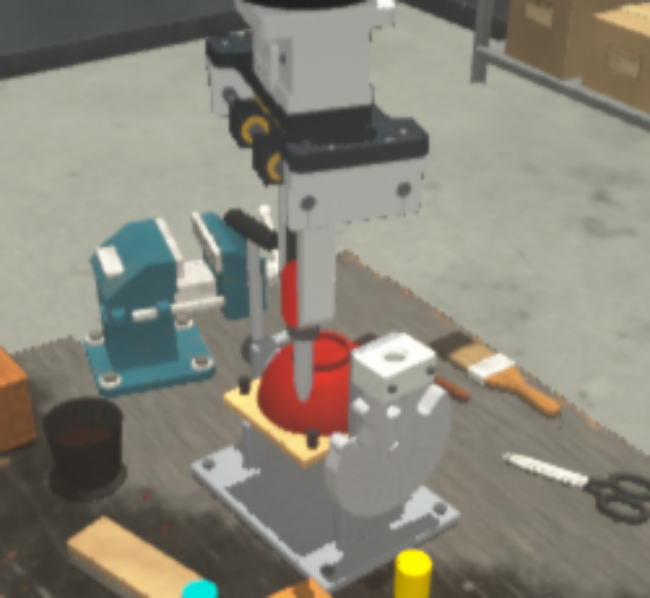

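View pics/tp6.png

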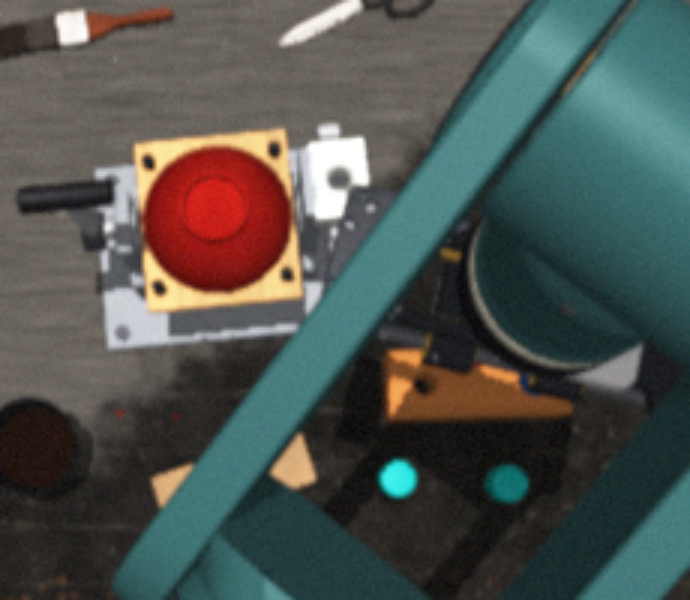

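View pics/wr6.png

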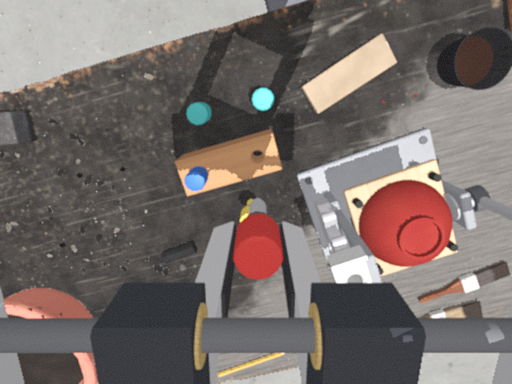

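The pin came out upright in the grip, and its hole in the stand is now empty (top 238, 311). Next I check the table angle and the pin's offset in the grip.

```bash
python3 - <<'E'
from h import *
s=eyes.camera("scene");t=eyes.camera("top");w=eyes.camera("wrist")
k=2.6
sc=lambda x,y:(30+(y+.5)/k-.5,140+(x+.5)/k-.5)
tc=lambda x,y:(110+(y+.5)/3-.5,170+(x+.5)/3-.5)
R={}
for n,a,b in [("bar",(251,229),(65,195)),("barL",(230,213),(21,199)),("barR",(276,244),(111,191)),("hole",(397,356),(340,178)),
 ("dowA",(244,384),(159,288)),("dowB",(313,437),(287,274))]:
    x,e=tri([(s,sc(*a)),(t,tc(*b))]);R[n]=x;print(n,np.round(x,4),np.round(e,4))
d=R["barL"]-R["barR"];print("yaw bar",np.degrees(np.arctan2(-d[0],d[1])))
for yaw in (4,6,8):
    y=np.radians(yaw);r=R["bar"]-R["hole"];xr=r[0]*np.cos(y)+r[1]*np.sin(y);zr=r[2]+.086
    print(yaw,"tilt",np.degrees(np.arctan2(-xr,zr)),np.hypot(xr,zr))
# plate corners at dowels top z assumption
P=np.array(arm.state()["ee_pos"])
for dz in (0.002,-.027,-.073):
    X=P+[0,0,dz]
    print(dz,"scene crop",[(v-o)*k for v,o in zip(proj(s,X),(30,140))],"wrist",proj(w,X))
a=w["color"][170:290,200:320];cv2.imwrite("pics/wc.png",cv2.resize(a,None,fx=5,fy=5,interpolation=2))
a=s["color"][125:195,230:310];cv2.imwrite("pics/scc.png",cv2.resize(a,None,fx=7,fy=7,interpolation=2))
E
```

```text
bar [ 0.5605 -0.053   0.2293] [0.0006 0.0006]
barL [ 0.5567 -0.0259  0.2338] [0.0011 0.0011]
barR [ 0.5649 -0.0824  0.2268] [0.0009 0.0009]
hole [ 0.5796 -0.2289  0.1945] [0.0006 0.0006]
dowA [ 0.5199 -0.1026  0.1181] [0.0004 0.0004]
dowB [ 0.5292 -0.1938  0.1175] [0.0004 0.0004]
yaw bar 8.177486709815707
4 tilt 3.211582433835152 0.12102513442169628
6 tilt 0.2864887956329464 0.12083657008972488
8 tilt -2.640446009039272 0.12096348665496634
0.002 scene crop [np.float64(282.06799450560146), np.float64(303.5293609498136)] wrist (np.float64(251.69137574102763), np.float64(257.4881318827372))
-0.027 scene crop [np.float64(324.5121081740237), np.float64(303.5677429987471)] wrist (np.float64(230.04791576902264), np.float64(257.525959184853))
-0.073 scene crop [np.float64(387.606233103012), np.float64(303.62479877353303)] wrist (np.float64(205.67019144594627), np.float64(257.56856529053374))
```

View pics/wc.png

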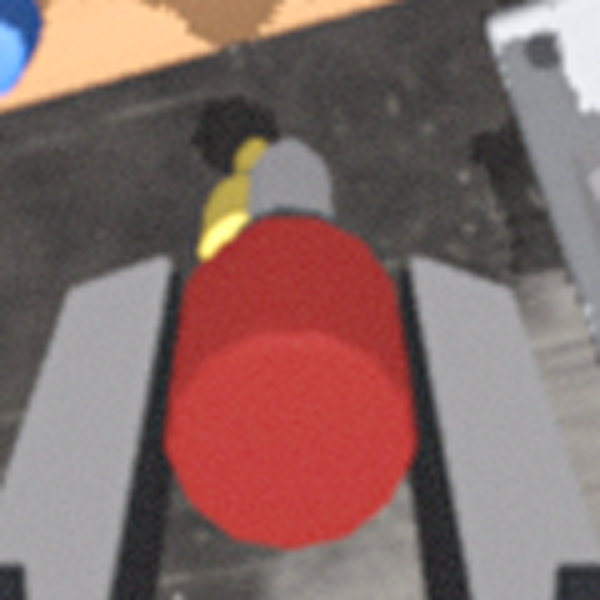

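View pics/scc.png

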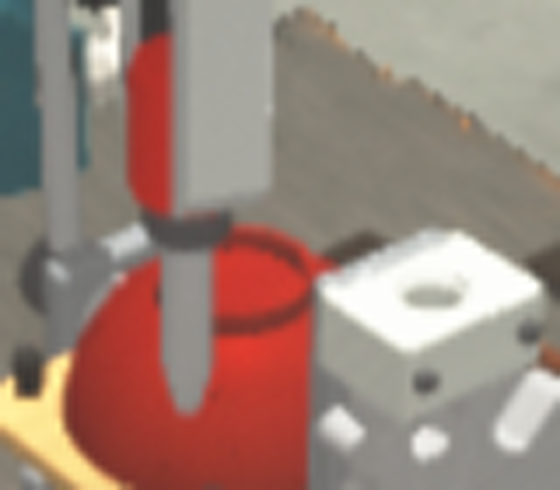

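The table reads within about 3° of level, and the pin is centred in the grip within about 1 mm. I move it over the guide hole and hover.

Emit:
{"name": "servo_tool", "arguments": {"deltas": [[[1,0.025,0.025,0,0],[1,0.05,0.05,0,0],[1,0.08,0.08,0,0],[1,0.096,0.1,0,0],[1,0.096,0.1,0.01,0]]]}}

```text
clock: 11.08
ee_pos: [0.5799, -0.228, 0.3137]
orientation: [180.0, 0.0, 75.0]
contact_force: [-0.1, -0.6, -1.6]
finger_gap: 0.0253
```

Emit:
{"name": "servo_tool", "arguments": {"deltas": [[[1,0,0,0.01,0],[1,0,0,0.01,0],[1,0,0,0.01,0],[1,0,0,0.01,0],[1,0,0,0.01,0]]]}}

```text
clock: 11.7
ee_pos: [0.5784, -0.229, 0.3045]
orientation: [179.9, 0.0, 74.8]
contact_force: [0.3, -0.3, -1.2]
finger_gap: 0.0254
```

```bash
python3 - <<'E'
from h import *
go(.579,-.229,.29,75)
P=np.array(arm.state()["ee_pos"])
s=eyes.camera("scene");t=eyes.camera("top");w=eyes.camera("wrist")
def mk(p,box,k,f):
    r0,r1,c0,c1=box;a=cv2.resize(p["color"][r0:r1,c0:c1],None,fx=k,fy=k,interpolation=2)
    for X,col in [(P+[0,0,-.0787],(0,255,0)),([.579,-.229,.195],(255,0,255)),([P[0],P[1],.195],(0,255,255))]:
        r,c=proj(p,X);cv2.circle(a,(int((c-c0+.5)*k),int((r-r0+.5)*k)),3,col,1)
    cv2.imwrite(f,a)
mk(s,(110,210,240,340),6,"pics/sc7.png"); mk(w,(150,270,190,330),5,"pics/wr7.png"); mk(t,(130,230,220,350),5,"pics/tp7.png")
E
```

```text
t 11.7 P [ 0.5784 -0.229   0.3045] rpy [1.7994e+02 1.0000e-02 7.4800e+01] F [ 0.3 -0.3 -1.2] gap 0.0254
delta m: [0.0001 0.0005 0.0145] turn -0.2
```

View pics/sc7.png

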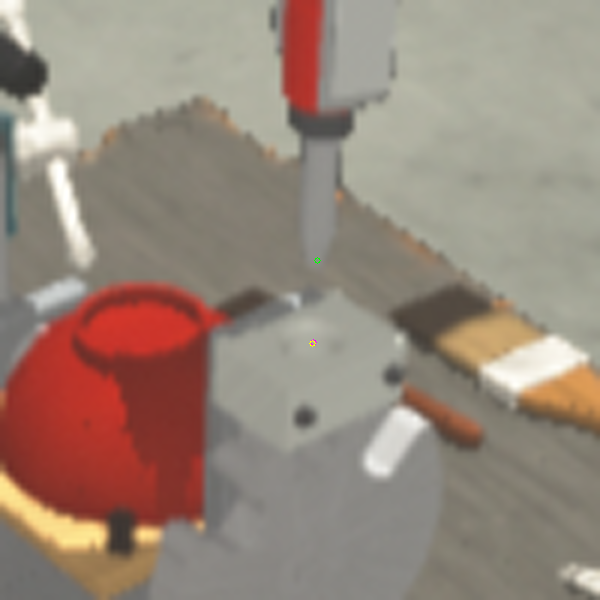

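View pics/wr7.png

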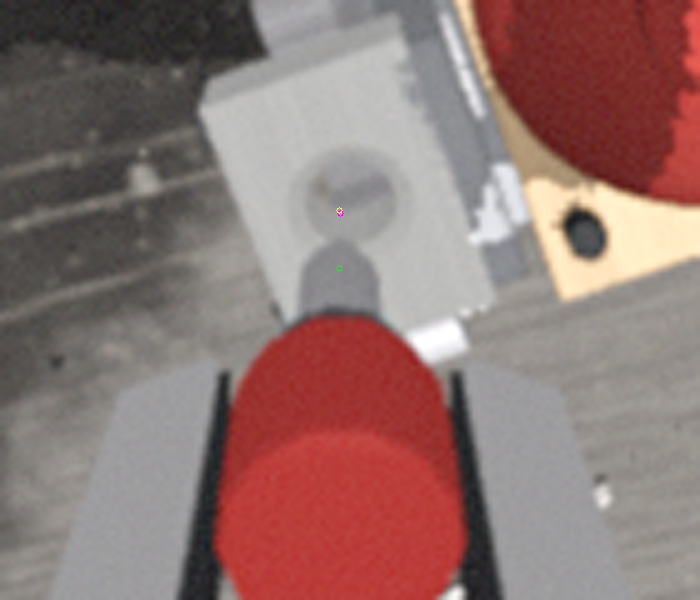

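View pics/tp7.png

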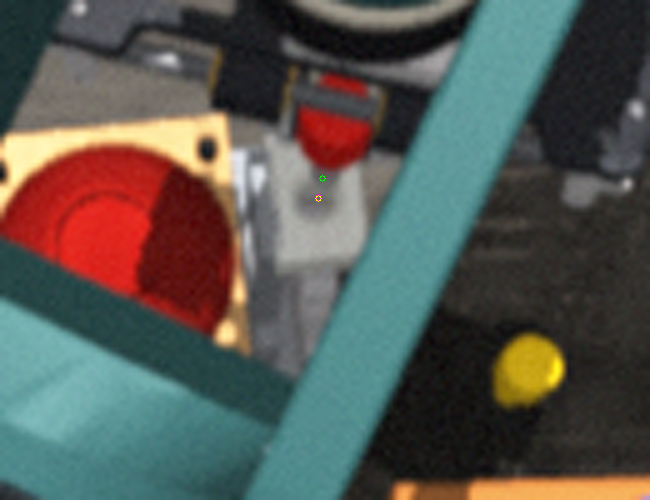

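In the wrist view the hole centre sits about 1.5 mm to the side of my estimate. The tip aligns in the scene and top views. I shift about 1 mm and insert halfway.

Emit:
{"name": "servo_tool", "arguments": {"deltas": [[[1,0.001,0.001,0.012,0],[1,0.001,0.001,0.022,0],[1,0.001,0.001,0.032,0],[1,0.001,0.001,0.042,0],[1,0.001,0.001,0.045,0]]]}}

```text
clock: 12.48
ee_pos: [0.5794, -0.2279, 0.2576]
orientation: [-179.9, -0.0, 74.8]
contact_force: [-0.3, 0.3, -1.3]
finger_gap: 0.0254
```

```bash
python3 - <<'E'
from h import *
go(.579,-.229,.2257,75)
s=eyes.camera("scene");cv2.imwrite("pics/sc8.png",cv2.resize(s["color"][90:220,200:340],None,fx=4.5,fy=4.5,interpolation=2))
print(arm.state()["torque"])
E
```

```text
t 12.47 P [ 0.5794 -0.2279  0.2576] rpy [-1.7989e+02 -3.0000e-02  7.4820e+01] F [-0.3  0.3 -1.3] gap 0.0254
delta m: [-0.0012 -0.0001  0.0319] turn -0.18
[ 0.05365943  0.03812489 -0.02642401]
```

View pics/sc8.png

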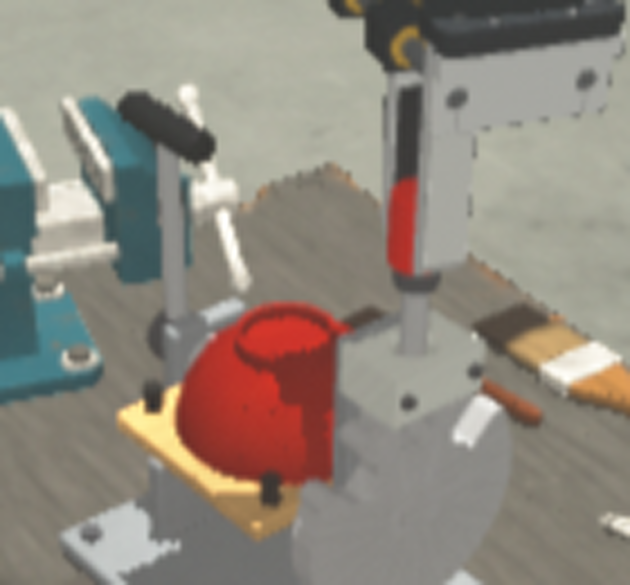

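The pin's tip is about 16 mm inside the hole with no contact force. I continue down into the notch.

Emit:
{"name": "servo_tool", "arguments": {"deltas": [[[1,-0.0005,0,0.006,0],[1,-0.0005,0,0.012,0],[1,-0.0005,0,0.017,0],[1,-0.0005,0,0.022,0],[1,-0.0005,0,0.022,0]]]}}

```text
clock: 13.15
ee_pos: [0.5794, -0.2285, 0.2362]
orientation: [-179.9, -0.0, 74.8]
contact_force: [0.8, 0.6, -0.6]
finger_gap: 0.0254
```

```bash
python3 -c "
from h import *
go(.579,-.229,.2257,75)"
```

```text
t 13.15 P [ 0.5794 -0.2285  0.2362] rpy [-1.7993e+02 -2.0000e-02  7.4820e+01] F [ 0.8  0.6 -0.6] gap 0.0254
delta m: [-0.0006 -0.0002  0.0105] turn -0.18
```

Emit:
{"name": "servo_tool", "arguments": {"deltas": [[[1,0,0,0.003,0],[1,0,0,0.006,0],[1,0,0,0.008,0],[1,0,0,0.0105,0],[1,0,0,0.0105,0]]]}}

```text
clock: 13.78
ee_pos: [0.5796, -0.2286, 0.2268]
orientation: [180.0, 0.0, 74.8]
contact_force: [-0.2, -0.1, -0.1]
finger_gap: 0.0257
```

```bash
python3 - <<'E'
from h import *
go(.579,-.229,.2257,75)
s=eyes.camera("scene");cv2.imwrite("pics/sc9.png",cv2.resize(s["color"][110:210,220:340],None,fx=5,fy=5,interpolation=2))
E
```

```text
t 13.78 P [ 0.5796 -0.2286  0.2268] rpy [179.97   0.    74.82] F [-0.2 -0.1 -0.1] gap 0.0257
delta m: [-0.0006 -0.0005  0.0011] turn -0.18
```

View pics/sc9.png

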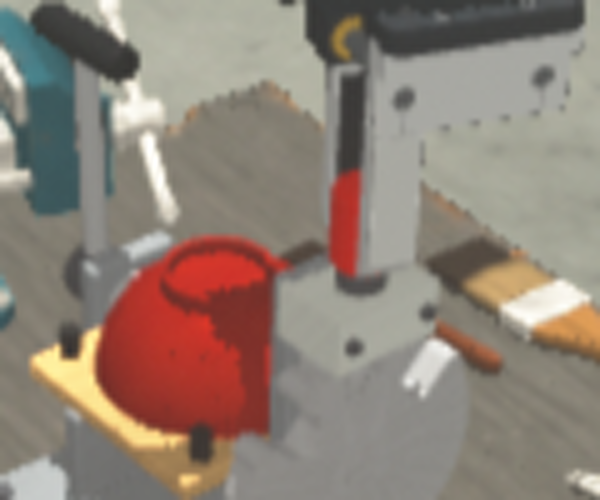

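The shoulder is about at the block top. I press 2 mm further to feel for seating.

Emit:
{"name": "servo_tool", "arguments": {"deltas": [[[1,0,0,0.001,0],[1,0,0,0.002,0],[1,0,0,0.003,0],[1,0,0,0.003,0],[1,0,0,0.003,0]]]}}

```text
clock: 14.45
ee_pos: [0.5797, -0.2286, 0.2267]
orientation: [179.8, 0.0, 74.8]
contact_force: [-3.2, 1.0, 8.7]
finger_gap: 0.0253
```

There is now 8.7 N upward and no further travel, so the pin is resting on its shoulder. I release and lift off.

Emit:
{"name": "servo_tool", "arguments": {"deltas": [[[0.6,0,0,-0.002,0],[0.1,0,0,-0.002,0],[-0.2,0,0,-0.002,0],[-0.2,0,0,-0.002,0],[-0.2,0,0,-0.002,0]]]}}

```text
clock: 15.08
ee_pos: [0.5796, -0.2286, 0.225]
orientation: [-180.0, -0.0, 74.8]
contact_force: [0.3, 0.2, -0.8]
finger_gap: 0.056
```

Emit:
{"name": "servo_tool", "arguments": {"deltas": [[[-0.2,0,0,-0.02,0],[-0.2,0,0,-0.06,0],[-0.2,0,0,-0.11,0],[-0.2,0,0,-0.15,0],[-0.2,0,0,-0.16,0]]]}}

```text
clock: 15.7
ee_pos: [0.5801, -0.2288, 0.3891]
orientation: [179.6, 0.1, 74.8]
contact_force: [0.2, -0.7, -0.1]
finger_gap: 0.0567
```

Emit:
{"name": "servo_tool", "arguments": {"deltas": [[[-0.2,-0.02,-0.05,0,0],[-0.2,-0.04,-0.1,0,0],[-0.2,-0.06,-0.15,0,0],[-0.2,-0.08,-0.2,0,0],[-0.2,-0.08,-0.2,0,0]]]}}

```text
clock: 16.32
ee_pos: [0.3631, -0.2534, 0.3849]
orientation: [-180.0, 0.0, 74.6]
contact_force: [-0.4, -0.7, -0.4]
finger_gap: 0.0564
```

```bash
python3 - <<'E'
from h import *
go(.579,-.229,.2257,75)
s=eyes.camera("scene");cv2.imwrite("pics/sc10.png",cv2.resize(s["color"][90:210,200:340],None,fx=5,fy=5,interpolation=2))
t=eyes.camera("top");cv2.imwrite("pics/tp10.png",cv2.resize(t["color"][110:310,170:400],None,fx=3,fy=3,interpolation=2))
E
```

```text
t 16.32 P [ 0.3631 -0.2534  0.3849] rpy [-179.98    0.     74.61] F [-0.4 -0.7 -0.4] gap 0.0564
delta m: [0.0808 0.2017 0.1592] turn -0.39
```

View pics/sc10.png

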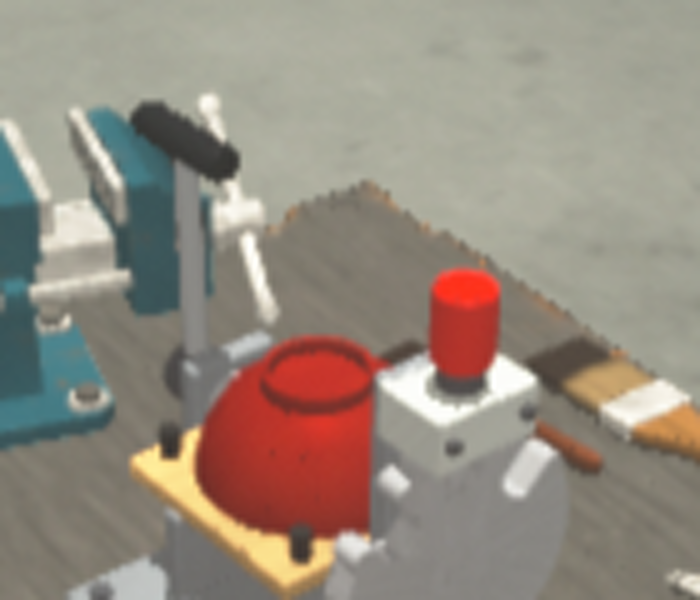

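View pics/tp10.png

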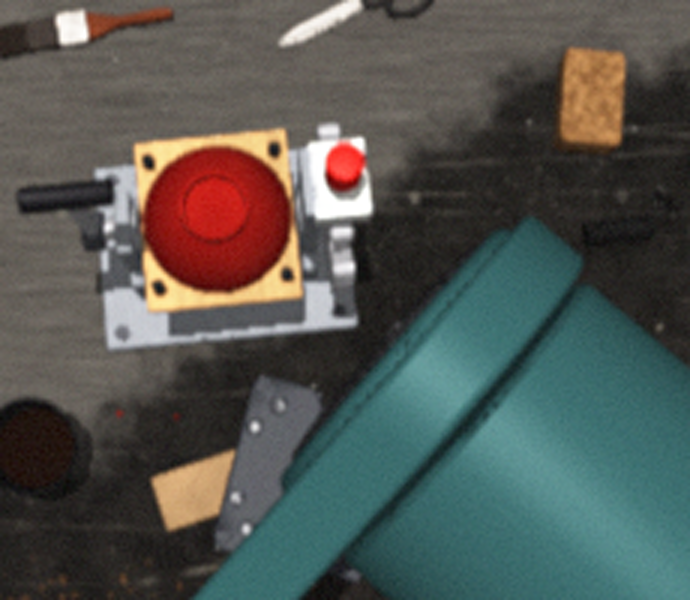

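The red-knobbed pin stands upright with its shoulder on the guide block (scene knob about row 154, col 293; top about row 165, col 284). The lever is upright, the plate is level and the arm is clear.

```bash
python3 - <<'E'
from h import *
s=eyes.camera("scene");t=eyes.camera("top")
x,e=tri([(s,(90+288/5-.4,200+465/5-.4)),(t,(110+158/3-.3,170+346/3-.3))]);print("knobtop",x,e)
print(arm.state()["joint_vel"].round(2)); print(arm.job_done())
E
```

```text
knobtop [ 0.57924118 -0.22975035  0.23877694] [np.float64(0.0012642105420363888), np.float64(0.0012642105420363036)]
[ 0.4   0.64 -0.7  -0.1   0.33 -0.1 ]
the job is handed in; nothing more can be done
None
```

I swung the lever about 26° until the table was level and pushed the red-knobbed pin through the guide hole into the notch. I then let go, backed the arm clear and handed the job in at about 16.5 s. No verdict was reported.

- **Table angle:** it measured about 0.3° from level, to within about 3° because the jig's heading is uncertain. I took this before inserting the pin; afterwards I checked by eye, and the lever looked upright and the plate level.
- **Pin seating:** it met an upward force of 8.7 N with no further travel, and the shoulder rests on the block in the last picture.
- **Pin position:** the knob top triangulated to (0.579, -0.230, 0.239), within about 1 mm of the hole's axis. That puts the knob centre 26–28 mm above the hole's mouth, where 27 mm is fully home.
- **Disagreements:** the views differed on the hole's position by 1–2 mm, which did not affect the insertion. Bar and block edges gave the jig's heading as between 5° and 8.6°.
- **Other objects:** none of my moves touched another object. In the last pictures the arm hid the stand and the turquoise pins, so I did not see those again at the end.

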